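# Start the next jack screw on the indexing dial

### The job

The screw of the jack at the red pointer is done: by the black handle turn the dial one click in the direction of its arrow (anticlockwise from above), so that the next jack, with the screw standing loose in its mouth, clicks in at the pointer. Then start that screw by its square head without cross-threading: turn it backward (anticlockwise) until it drops off the start of the thread, then forward one full turn from there, within about an eighth of a turn. Finish still gripping the head with the dial at its click, and leave the brush, ball bearing and bushing beside it where they are.

Things in the scene. Friction and masses are not known exactly. Their poses are not given: they have to be found in the camera images.
- dial_base: grey cast base of the fixture, 184 mm across, fixed on the bench; origin on the bench under the dial's axis, z up, -x (front, with the red pointer) faces the robot within 0.35 rad. Spring-plunger housing at the rim front left, 50 mm high, 105 to 147 mm from the axis. Start: finished jack in front, jack with loose screw left (+y), jack body without screw behind, right (-y) station empty
- dial (a joint): angle of the aluminium dial (disc, radius 100 mm, top 46 mm above the bench), rad, 0 at the start, growing anticlockwise from above; the next click is at 1.571. Turns either way with under 3 N at the handle, 8 to 15 N to leave a click; a spring ball draws it in within about 0.04 rad of a click, so bring it to the click itself
- handle (a point): middle of the black upright round grip on the dial, 21 mm across, 42 mm long, from 71 to 113 mm above the bench (this point at 94), 80 mm from the dial's axis. Starts front right (45 degrees between -x and -y of the base), ends rear right. Round: a gripper need not turn with it
- front_station (a point): fixed to the base: centre of the mouth (upper face) of whatever jack stands at the pointer, 64 mm in front of the dial's axis, 98 mm above the bench; the loose screw's axis goes through it after indexing. Jack bodies are green, 58 mm across the foot, 49 mm at the mouth. The head of the finished jack reaches 132 mm above the bench
- screw_head (a point): centre of the loose screw's square head, on the screw's axis; x and y square to its flats, z up. Head 24 x 24 mm, 30 mm high (15 mm above and below this point), bare steel; under it a neck 23 mm across, 13 mm long, then 30 mm thread. 141 to 143 mm above the bench at the start, 137 after the drop, 131 after one turn more. Screw: 0.25 to 0.4 kg, turns with under 0.1 N m
- jack_screw (a joint): angle of the screw in its jack, rad, growing anticlockwise from above (backward); at 0 the head's x axis is along the base's x axis turned by the dial's angle, and the threads let go of each other: it starts between -2.0 and -0.5, and at 0 or just past it (within 0.15) drops 6 mm. Forward one turn from there is -6.28. Right-hand thread
- screw_lift (a joint): height of the screw, m, growing upward, 0 on the edge of the thread's start. Pitch 6 mm: 1 mm per 1.05 rad. -0.006 after the drop, -0.012 one turn later. Held loosely it falls by its weight; a tight grip carries it and it falls when let go. A ring in the mouth keeps it upright and lets it rise at most to 0.003; once started it has 1.5 mm play in height
- grease_brush: flat brush with a wooden handle and black bristles, 181 mm long, lying left of the fixture; origin under its centre. To be left alone
- bearing_ring: steel ball bearing, 52 mm across, 15 mm thick, lying right of the fixture; origin under its centre. To be left alone
- bushing: bronze bushing, 36 mm across, 30 mm high, standing behind the fixture on the right; origin under its centre. To be left alone

How it is judged:
By the outcome, as a careful person would: the job done as asked, in the order asked, and still so for the second after the job is handed in, while the arm keeps its last pose, push and grip.
It also fails if it takes over 70 s, if anything falls off the work surface, if the arm or the gripper's body presses on something with over 40 N, if the wrist force passes 120 N, or if a joint passes its speed limit or range.

### The arm

A 6-joint arm with a two-finger parallel gripper is mounted at the origin on a cart in front of the work surface, level with it; the furniture and walls round the work are solid. World frame = base frame: x ahead of the robot, y to its left, z up, the work surface at z = 0. Lengths are in m, angles in rad, forces in N, time in s.
With the tool pointing down it reaches from about 0.4 to 0.825 m from the base axis. Payload 7 kg.
Tool frame: the origin (TCP) lies on the centre line of the jaws, within the pads' length; the fingertips stand 25 mm ahead of it and the grasp point (between the pads) lies 6 mm ahead of it; z points along the fingers, y is the direction in which the jaws open and shut (so a half turn about z gives the same grasp; the last joint's range is limited). The gripper opens to 88 mm and grips with 3 to 60 N. Pads are 19 mm wide; open, the fingers measure 130 mm over their backs; the gripper's body (78 mm by 193 mm) begins 47 mm behind the grasp point.
Start: joints at [-0.93, 0.359, 0.012, 0, -1.224, -0.288], TCP at [0.233, -0.633, 0.252] pointing down, gripper open.
Joint ranges: [-3.07, 3.07], [-1.43, 2.12], [-1.02, 1.25], [-3.03, 1.67], [-3.05, -0], [-3.03, 3.03]. Speed limits (rad/s): [2.39, 2.39, 3.01, 3.14, 3.14, 3.14].

### API

Orientations are given as [roll, pitch, yaw] about the fixed x, y, z axes, in that order (R = Rz(yaw) Ry(pitch) Rx(roll)).
In Python, from station import * gives the robot as it stands. The module is installed in compiled form; this text tells all that it offers.
- The arm moves only by the tool step_arm, never from a script. Its argument "commands" is text: rows parted by semicolons, each of 6 numbers parted by spaces: the shift along the tool's x, y, z in mm, then the turn, a rotation vector about the tool's x, y, z in rad. A call has 1 to 8 rows; each row shifts and turns the commanded pose from where the row before left it, along the tool's axes as they then stand; what a row does not reach is not made up. A row lasts 1/8 s, in which the tool goes at most 62.5 mm and 10.7 degrees, less where a joint would pass 70% of its speed; a pose out of reach is approached as far as the arm can. A call is refused whole if a number of a shift passes 62.5 or a number of a turn 0.188, either way. A call with a gripper value outside its range is refused whole. "jaw" is the finger opening in mm, from 0 to 87.6, set as the call begins (left out, the last holds). The fingers move at their own pace and stop on an object; "grip_force" is the grip in N (left out, the last holds). Time passes only in rows, so rows that do not move let the fingers close. It gives the time, the measured TCP pose, the force and the opening at its end, in the units of the state.
- get_state(): the state, without advancing time (a new reading comes with each control period).
- grab_frame(name): name is "scene" or "side" or "wrist"; returns a dict with "frame" (400x640x3 uint8, red, green, blue), "fovy" (degrees; the focal length in pixels is half the picture's height over the tangent of half this angle, whatever the lens; pixels are square), "cx", "cy" (the principal point, pixels), "k1" (the pictures are not rectified: a ray, as slopes to the right and down, at radius r is drawn at 1 + k1 r^2 times it, then the intrinsics apply), "rvec" (rotation vector, rad) and "tvec" (3), from world to camera coordinates, as OpenCV has them; the wrist camera has in their place "tool_from_camera" (4x4, takes a point from camera to tool coordinates, whose origin is the TCP and whose axes are the flange's). Camera axes: x right, y down, z forward; pixel columns grow to the right and rows downward; lengths in m; the calibration is good to about 2 mm. A picture is of the moment at which its call begins: read the wrist's pose just before it. There is no depth.
- job_done(): hands the job in, once; it reports no verdict.
Trained networks look in a picture, given as the dict that the camera call returned (one of the last four; its "shot" number tells which), for a name from the list of things; names that differ only in an ending like _2 or _b are one class to them, and where a whole thing is asked for, a point or a joint stands for the part that bears it (a point fixed in the world has none). Each returns a list of dicts, best first, with "conf" (0 to 1); they miss things now and then, are a little off and sometimes report something else, mostly with a low value. They report only what shows in the picture. A call takes as long as a camera call.
- recognise(picture, name): "pixel" ([column, row] in pixels, amid what is visible of it).
The state is a dict: "t": time; "q": joint angles; "qd": joint speeds; "joint_efforts": joint torques, N m; "eef_pos": TCP position; "ee_rot": TCP orientation; "force": force on the tool from outside, world axes, zero at the start; "moment": the same for the moment, N m; "width": finger opening in m.
Only numpy, scipy, OpenCV 4.12 (cv2) and the standard library are available. Lean on these libraries where they do the work, as an engineer would, in place of code of your own. Each camera call takes 0.05 s, during which the arm holds its last target.

## Working session

There is one attempt and no reset: what is moved stays moved. The work goes in short steps, Python scripts to look and compute and a tool call to move; the robot and the scene stay as the last step left them, time stands still between calls to the robot, and variables do not carry over. Pictures are saved under pics/ and viewed, and the job is handed in when it is done.

Besides the shell and the picture viewer there is one more tool, called after "Request:" as a command line: name --argument value ..., lists and objects as JSON in quotes. step_arm: Moves the arm, as the interface text tells. Its arguments: {"type":"object","properties":{"commands":{"type":"string"},"jaw":{"type":"number"},"grip_force":{"type":"number"}},"required":["commands"]}

```bash
mkdir -p pics; cat > h.py <<'E'
from station import *
import numpy as np, cv2
from scipy.spatial.transform import Rotation as R
def cam(p,st=None):
    f=200/np.tan(np.radians(p["fovy"])/2)
    K=np.array([[f,0,p["cx"]],[0,f,p["cy"]],[0,0,1.]])
    if "rvec" in p and p.get("rvec") is not None:
        Rm=cv2.Rodrigues(np.array(p["rvec"],float))[0]; t=np.array(p["tvec"],float).ravel()
    else:
        T=np.eye(4);T[:3,:3]=R.from_euler('xyz',st["ee_rot"]).as_matrix();T[:3,3]=st["eef_pos"]
        M=np.linalg.inv(T@np.array(p["tool_from_camera"])); Rm=M[:3,:3];t=M[:3,3]
    return K,np.array([p["k1"],0,0,0,0.]),Rm,t
def ray(c,px):
    K,d,Rm,t=c
    u=cv2.undistortPoints(np.array([[px]],float),K,d)[0,0]
    v=Rm.T@np.array([u[0],u[1],1]); return -Rm.T@t, v/np.linalg.norm(v)
def proj(c,P):
    K,d,Rm,t=c
    return cv2.projectPoints(np.array(P,float).reshape(-1,3),cv2.Rodrigues(Rm)[0],t,K,d)[0].reshape(-1,2)
def onz(c,px,z):
    o,v=ray(c,px); return o+v*(z-o[2])/v[2]
def tri(rs):
    A=np.zeros((3,3));b=np.zeros(3)
    for o,v in rs:
        Q=np.eye(3)-np.outer(v,v);A+=Q;b+=Q@o
    P=np.linalg.solve(A,b)
    return P,[np.linalg.norm((np.eye(3)-np.outer(v,v))@(P-o)) for o,v in rs]
def save(p,n): cv2.imwrite('pics/'+n+'.png',p["frame"][:,:,::-1])
E
python3 - <<'E'
from h import *
st=get_state();print(st)
cs={}
for n in("scene","side","wrist"):
    s=get_state();p=grab_frame(n);save(p,n+'0');cs[n]=(p,cam(p,s))
    print(n,{k:v for k,v in p.items() if k!="frame"})
    for o in("handle","screw_head","dial_base","front_station","dial","jack_screw","grease_brush","bearing_ring","bushing"):
        try:
            print(o,[(np.round(d["pixel"]),round(d["conf"],2)) for d in recognise(p,o)[:2]])
        except Exception as e: print(o,e)
E
```

```text
{'t': 0.0, 'q': array([-9.29863169e-01,  3.59390765e-01,  1.10426694e-02, -3.42456965e-04,
       -1.22406761e+00, -2.88121082e-01]), 'qd': array([-7.04172160e-04, -5.41804800e-04, -1.79701957e-04, -2.53775854e-06,
       -2.01471368e-03,  3.83927634e-04]), 'joint_efforts': array([ 1.00220059e-03, -5.82716739e+01,  2.93074644e+01,  6.99754223e+00,
        7.11113287e-03, -1.97905629e-04]), 'eef_pos': array([ 0.23307392, -0.63300933,  0.25061447]), 'ee_rot': array([ 3.13994855e+00, -1.51532527e-04, -2.78889709e+00]), 'force': array([-0.03677856,  0.08273164, -0.34333683]), 'moment': array([0.00203002, 0.00190138, 0.02782832]), 'width': 0.0875284493467665}
scene {'fovy': 50.72913783280802, 'cx': 313.82955200163246, 'cy': 197.5281892526791, 'k1': 0.011157996222170738, 'rvec': array([ 0.86679489, -2.25888988,  1.35644954]), 'tvec': array([0.46742344, 0.26060645, 0.68523894]), 'shot': 1}
handle [(array([331., 221.]), 0.86)]
screw_head [(array([325., 202.]), 0.69)]
dial_base [(array([337., 224.]), 0.81)]
front_station [(array([335., 226.]), 0.59)]
dial [(array([330., 220.]), 0.57)]
jack_sc
[... 660 characters left out ...]
195.]), 0.8)]
bearing_ring [(array([319., 194.]), 0.74), (array([310., 231.]), 0.67)]
bushing []
wrist {'fovy': 66.57120853769958, 'cx': 319.916213339178, 'cy': 206.03645426880894, 'k1': -0.04531424621379294, 'tool_from_camera': array([[-3.38068252e-04, -9.53161487e-01, -3.02461676e-01,
         8.28149761e-02],
       [ 9.99999212e-01,  4.33880737e-05, -1.25445257e-03,
        -4.45054574e-04],
       [ 1.20881910e-03, -3.02461862e-01,  9.53160721e-01,
        -1.32408796e-01],
       [ 0.00000000e+00,  0.00000000e+00,  0.00000000e+00,
         1.00000000e+00]]), 'shot': 3}
handle []
screw_head []
dial_base []
front_station []
dial []
jack_screw []
grease_brush []
bearing_ring []
bushing []
```

View pics/scene0.png

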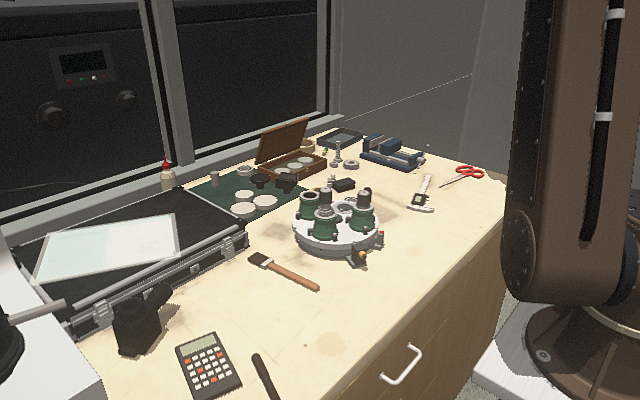

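View pics/side0.png

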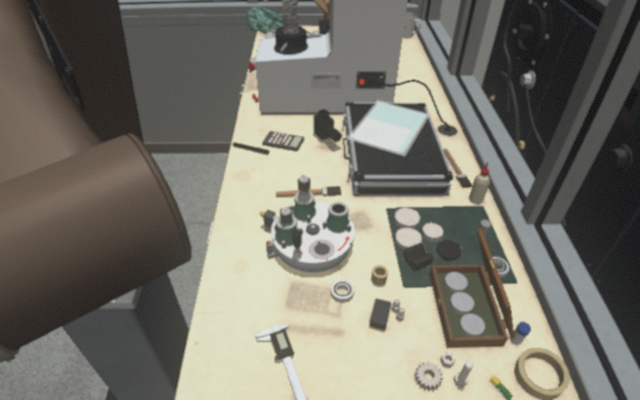

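```bash
python3 - <<'E'
import cv2
a=cv2.imread('pics/scene0.png')[170:290,240:400]
b=cv2.imread('pics/side0.png')[165:285,240:400]
cv2.imwrite('pics/z0.png',cv2.resize(a,None,fx=5,fy=5,interpolation=cv2.INTER_CUBIC))
cv2.imwrite('pics/z1.png',cv2.resize(b,None,fx=5,fy=5,interpolation=cv2.INTER_CUBIC))
E
```

```text
(no output)
```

View pics/z0.png

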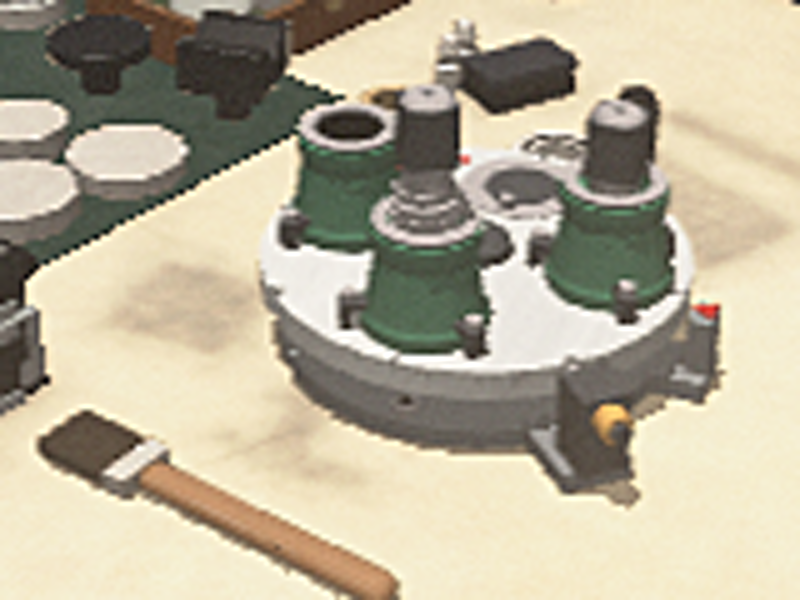

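View pics/z1.png

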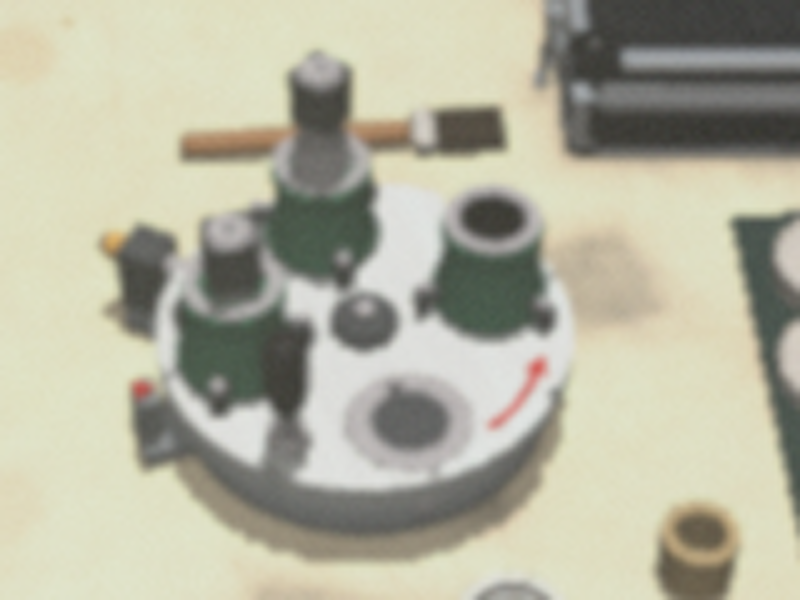

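```bash
python3 - <<'E'
from h import *
p=grab_frame("scene");q=grab_frame("side");cp=cam(p);cq=cam(q)
def z(x,y,a,b):return (a+x/5-.4,b+y/5-.4)
T={'loosehead_top':((428,92),(320,68)),'jackempty_mouth':((350,127),(493,215)),'finhead_top':((615,108),(230,232)),'pointer':((706,311),(142,388)),'handletop':((637,98),(287,330))}
for k,(a,b) in T.items():
    P,e=tri([ray(cp,z(*a,240,170)),ray(cq,z(*b,240,165))]);print(k,P.round(4),np.round(e,4))
E
```

```text
loosehead_top [0.5309 0.0751 0.158 ] [0.0012 0.0012]
jackempty_mouth [0.6112 0.0366 0.0989] [0.0023 0.0023]
finhead_top [ 0.4921 -0.0065  0.1321] [0.0002 0.0002]
pointer [ 0.4466 -0.0193  0.0417] [0.0014 0.0014]
handletop [ 0.515  -0.0515  0.1139] [0.0036 0.0036]
```

```bash
cat >> h.py <<'E'
def plan(P,yaw,n,roll=np.pi,start=None):
    """rows from the present pose to tool-down pose P,yaw (yaw unwrapped by short way given)"""
    s=get_state() if start is None else start
    p=np.array(s["eef_pos"],float);M=R.from_euler('xyz',s["ee_rot"])
    Rt=R.from_euler('xyz',[np.pi,0,yaw]);p0=p.copy()
    dyaw=yaw-s["ee_rot"][2]
    tilt=(R.from_euler('xyz',[np.pi,0,s["ee_rot"][2]]))
    rows=[]
    for i in range(n):
        f=(i+1)/n
        tp=p0+(np.array(P)-p0)*f; tr=R.from_euler('xyz',[np.pi,0,s["ee_rot"][2]+dyaw*f])
        d=np.round(M.inv().apply(tp-p)*1000,1); r=np.round((M.inv()*tr).as_rotvec(),3)
        rows.append(' '.join('%g'%v for v in [*d,*r])); p=p+M.apply(d/1000);M=M*R.from_rotvec(r)
    print('; '.join(rows)); return p,M.as_euler('xyz')
E
python3 - <<'E'
from h import *
print(plan([.50,-.03,.32],-3.583,16))
E
```

```text
-28.7 29.6 -4.3 -0 0 0.05; -27.1 31.1 -4.3 -0 0 0.049; -25.6 32.3 -4.2 -0 0 0.05; -24 33.5 -4.3 -0 0 0.05; -22.3 34.8 -4.3 -0 0 0.049; -20.5 35.7 -4.3 -0 0 0.05; -18.7 36.8 -4.2 -0 0 0.049; -16.9 37.6 -4.3 -0 0 0.05; -15 38.4 -4.3 -0 0 0.05; -13 39.1 -4.3 -0 0 0.049; -11.2 39.7 -4.2 -0 0 0.05; -9.1 40.2 -4.3 -0 0 0.05; -7.1 40.6 -4.3 -0 0 0.049; -5.1 41 -4.3 -0 0 0.05; -3 41.1 -4.3 -0 0 0.05; -1 41.2 -4.2 -0 0 0.049
(array([ 0.49995968, -0.02998729,  0.31997156]), array([-3.1415915e+00,  2.0490629e-05,  2.7003849e+00]))
```

Request:
step_arm --commands "-28.7 29.6 -4.3 0 0 0.05; -27.1 31.1 -4.3 0 0 0.05; -25.6 32.3 -4.2 0 0 0.05; -24 33.5 -4.3 0 0 0.05; -22.3 34.8 -4.3 0 0 0.05; -20.5 35.7 -4.3 0 0 0.05; -18.7 36.8 -4.2 0 0 0.05; -16.9 37.6 -4.3 0 0 0.05"

```text
t: 2.6
eef_pos: [0.3673, -0.3306, 0.2861]
ee_rot: [-3.141, 0.001, 3.093]
force: [0.5, 0.6, -0.1]
width: 0.0874
```

Request:
step_arm --commands "-15 38.4 -4.3 0 0 0.05; -13 39 -4.3 0 0 0.05; -11 39.7 -4.2 0 0 0.05; -9 40 -4.3 0 0 0.05; -7 40.6 -4.3 0 0 0.05; -5 41 -4.3 0 0 0.05; -3 41 -4.3 0 0 0.05; -1 41 -4.2 0 0 0.05"

```text
t: 3.6
eef_pos: [0.5013, -0.0298, 0.3204]
ee_rot: [3.141, 0.001, 2.693]
force: [1.6, 0.8, -0.3]
width: 0.0876
```

```bash
python3 - <<'E'
from h import *
s=get_state();p=grab_frame("wrist");save(p,'w1');c=cam(p,s)
print(s["t"],s["eef_pos"],s["ee_rot"],s["q"].round(3))
for o in("handle","screw_head","bushing","bearing_ring"):
    print(o,[(np.round(d["pixel"]),round(d["conf"],2)) for d in recognise(p,o)[:2]])
print(proj(c,[[.492,-.0065,.132],[.531,.075,.158],[.611,.037,.099],[.515,-.0515,.114]]))
E
```

```text
3.6 [ 0.50126438 -0.0298282   0.32042352] [3.14111960e+00 5.51989072e-04 2.69297156e+00] [ 0.333  0.03  -0.247  0.    -1.293 -2.352]
handle [(array([362., 183.]), 0.67)]
screw_head [(array([417., 169.]), 0.8), (array([419., 172.]), 0.48)]
bushing [(array([336., 283.]), 0.48)]
bearing_ring [(array([290., 258.]), 0.9)]
[[336.67836763 171.80874724]
 [429.0739393  176.93664783]
 [406.00809266 235.79257905]
 [309.04618639 202.87738228]]
```

View pics/w1.png

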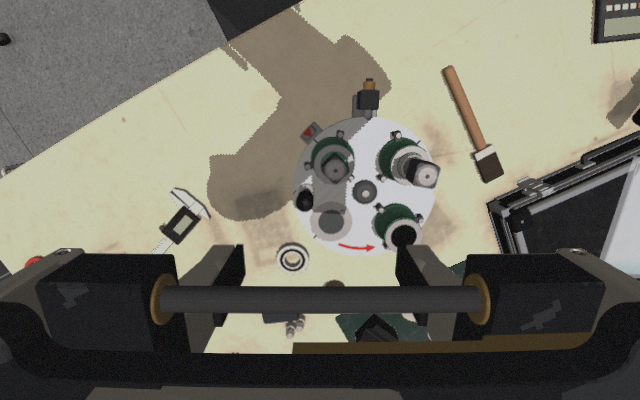

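```bash
python3 - <<'E'
import cv2
a=cv2.imread('pics/w1.png')[95:265,270:460]
cv2.imwrite('pics/z2.png',cv2.resize(a,None,fx=4,fy=3.5,interpolation=cv2.INTER_CUBIC) if 0 else cv2.resize(a[:150],None,fx=4,fy=4,interpolation=cv2.INTER_CUBIC))
E
```

```text
(no output)
```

View pics/z2.png

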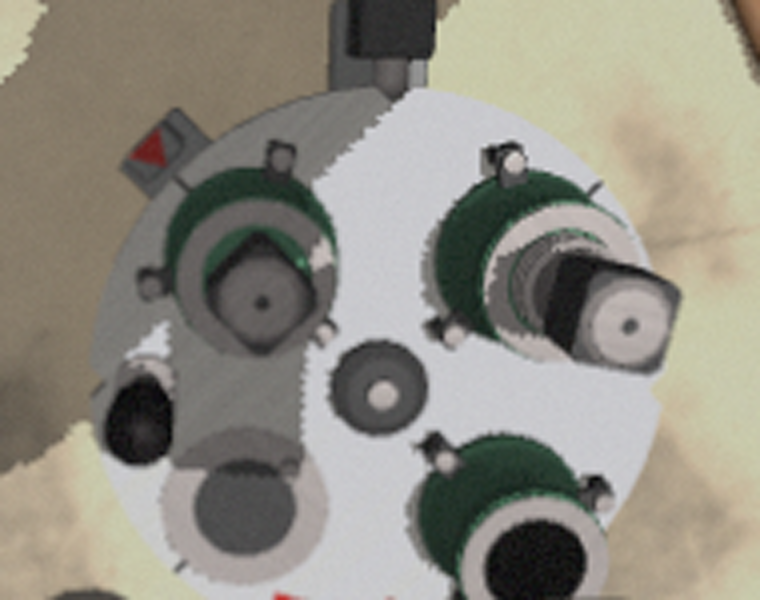

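```bash
python3 - <<'E'
from h import *
from scipy.optimize import least_squares
p=grab_frame("wrist");s=get_state();c=cam(p,s)
def z(x,y):return ((x+.5)/4-.5+270,(y+.5)/4-.5+95)
# polar in base frame
F=[((262,302),.064,np.pi,.132,"fin"),((630,326),.064,np.pi/2,.157,"loose"),((536,560),.064,0,.098,"empty"),((245,507),.064,-np.pi/2,.046,"hole"),((138,425),.080,-3*np.pi/4,.113,"handle")]
p2=grab_frame("scene");q2=grab_frame("side");cp=cam(p2);cq=cam(q2)
obs=[(c,z(*f[0]),f) for f in F]
zz=lambda x,y,a,b:((x+.5)/5-.5+a,(y+.5)/5-.5+b)
T={'loose':((428,92),(320,68)),'empty':((350,127),(493,215)),'fin':((615,108),(230,232)),'handle':((637,98),(287,330))}
for k,(a,b) in T.items():
    f=[f for f in F if f[4]==k][0]
    obs+= [(cp,zz(*a,240,170),f),(cq,zz(*b,240,165),f)]
def pt(v,f): return [v[0]+f[1]*np.cos(v[2]+f[2]),v[1]+f[1]*np.sin(v[2]+f[2]),f[3]]
def res(v,o): return np.concatenate([proj(cc,pt(v,f))[0]-px for cc,px,f in o])
for o in (obs[:5],obs[5:],obs):
    r=least_squares(res,[.552,.015,.344],args=(o,),loss='soft_l1');print(r.x.round(4));print(res(r.x,o).reshape(-1,2).round(1).tolist())
print("handle direct",onz(c,z(138,425),.113))
for f in F: print(f[4],np.round(pt(r.x,f),4))
E
```

```text
[0.5486 0.012  0.327 ]
[[0.1, -0.7], [0.5, -0.7], [-0.1, 1.5], [-0.2, -0.4], [-0.4, 3.5]]
[0.5517 0.0156 0.3351]
[[-0.7, 0.3], [-0.5, 0.4], [-1.2, -0.3], [-0.4, 0.9], [-0.1, 0.3], [-0.4, -0.3], [-0.9, -1.3], [-0.6, 2.7]]
[0.5496 0.0126 0.3245]
[[1.1, -0.2], [1.5, 0.1], [0.6, 2.0], [0.5, -0.0], [0.4, 3.9], [0.7, 0.1], [-1.2, 1.1], [0.5, -0.6], [-1.1, 2.0], [1.5, 0.3], [-1.5, 0.5], [0.8, -1.3], [-1.9, 3.6]]
handle direct [ 0.50963023 -0.05739669  0.113     ]
fin [ 0.489  -0.0078  0.132 ]
loose [0.5292 0.0732 0.157 ]
empty [0.6103 0.033  0.098 ]
hole [ 0.57   -0.0481  0.046 ]
handle [ 0.5141 -0.0591  0.113 ]
```

```bash
python3 - <<'E'
from h import *
plan([.513,-.0585,.22],2.683,5)
E
```

```text
-4.5 -3.7 20 0 0 0.002; -4.6 -3.7 20 0 0 0.002; -4.6 -3.7 20 0 0 0.002; -4.5 -3.7 20 0 0 0.003; -4.6 -3.7 20 0 0 0.002
```

Request:
step_arm --commands "-4.5 -3.7 20 0 0 0.002; -4.6 -3.7 20 0 0 0.002; -4.6 -3.7 20 0 0 0.002; -4.5 -3.7 20 0 0 0.002; -4.6 -3.7 20 0 0 0.002; 0 0 0 0 0 0" --jaw 46 --grip_force 25

```text
t: 4.75
eef_pos: [0.5123, -0.0588, 0.2188]
ee_rot: [-3.14, -0.002, 2.683]
force: [0.1, -0.0, -0.7]
width: 0.0461
```

```bash
python3 - <<'E'
from h import *
s=get_state();p=grab_frame("wrist");save(p,'w2');c=cam(p,s)
print(s["t"],s["eef_pos"],s["ee_rot"])
P=[[.512,-.0585,.113],[.5141,-.0591,.113],[.489,-.0078,.132],[.5292,.0732,.157]]
print(proj(c,P))
a=p["frame"][:,:,::-1].copy()
for q in proj(c,P): cv2.circle(a,tuple(int(round(v)) for v in q),2,(0,0,255),-1)
a=a[60:280,220:500]
cv2.imwrite('pics/z3.png',cv2.resize(a,None,fx=2.7,fy=2.7,interpolation=cv2.INTER_CUBIC))
E
```

```text
4.75 [ 0.51228636 -0.05883518  0.21877465] [-3.13981357e+00 -2.32350557e-03  2.68277697e+00]
[[321.43463617 213.36643789]
 [321.90456749 215.81907095]
 [370.13411228 165.71487015]
 [512.54961319 173.33058646]]
```

View pics/z3.png

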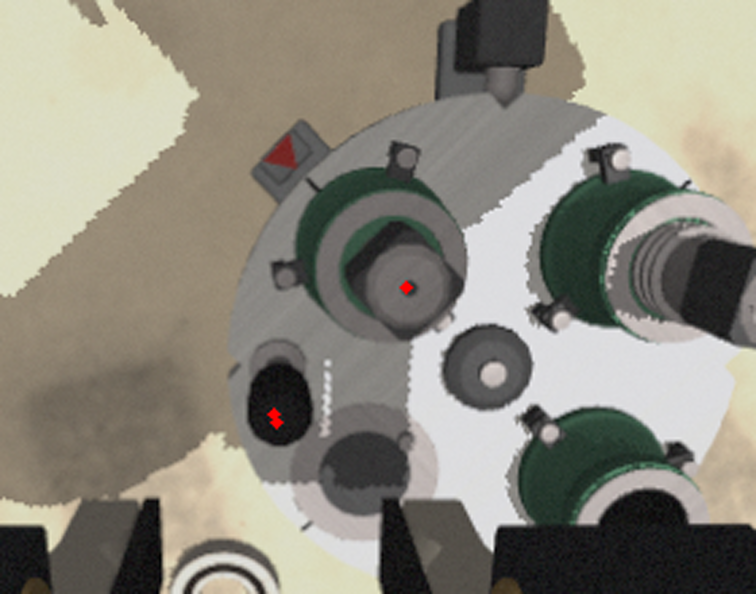

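```bash
python3 - <<'E'
from h import *
s=get_state();p=grab_frame("wrist");c=cam(p,s)
H=onz(c,(281.5/2.7+219.5,414.5/2.7+59.5),.113);print(H)
for C in ([.5486,.012],[.5517,.0156],[.5496,.0126]):
  d=H[:2]-C;print(np.hypot(*d),np.arctan2(d[1],d[0])+3*np.pi/4)
print(onz(c,(490/2.7+220-.4,371/2.7+59.6),.06)) #hub
M=R.from_euler('xyz',s["ee_rot"]);print(M.inv().apply(np.array([H[0],H[1],.096])-s["eef_pos"])*1000)
E
```

```text
[ 0.51386849 -0.05646514  0.113     ]
0.0767707801636365 0.3159376086616805
0.08139168888135909 0.301980451858999
0.07776074757919334 0.30795960040179127
[0.54946023 0.01284742 0.06      ]
[5.11015964e-02 2.31034361e+00 1.23946268e+02]
```

Request:
step_arm --commands "0 1 20 0 0 0; 0 1 20 0 0 0; 0 0 20 0 0 0; 0 0 20 0 0 0; 0 0 20 0 0 0; 0 0 15 0 0 0; 0 0 0 0 0 0"

```text
t: 5.72
eef_pos: [0.514, -0.056, 0.1046]
ee_rot: [-3.141, -0.001, 2.684]
force: [-0.9, -0.6, 0.4]
width: 0.0462
```

Request:
step_arm --commands "0 0 0 0 0 0; 0 0 0 0 0 0; 0 0 0 0 0 0; 0 0 0 0 0 0" --jaw 10

```text
t: 6.22
eef_pos: [0.514, -0.0567, 0.1055]
ee_rot: [-3.141, 0.0, 2.685]
force: [-2.0, -5.8, 3.0]
width: 0.0206
```

```bash
python3 - <<'E'
from h import *
s=get_state();p=grab_frame("wrist");save(p,'w3');print(s["eef_pos"],s["ee_rot"],s["force"],s["moment"],s["width"])
E
```

```text
[ 0.51403199 -0.05665689  0.10546626] [-3.14054438e+00  1.67409318e-04  2.68473943e+00] [-1.95296147 -5.80186617  3.03976148] [-1.87176957  0.47704655  0.07872522] 0.020579800577038208
```

View pics/w3.png

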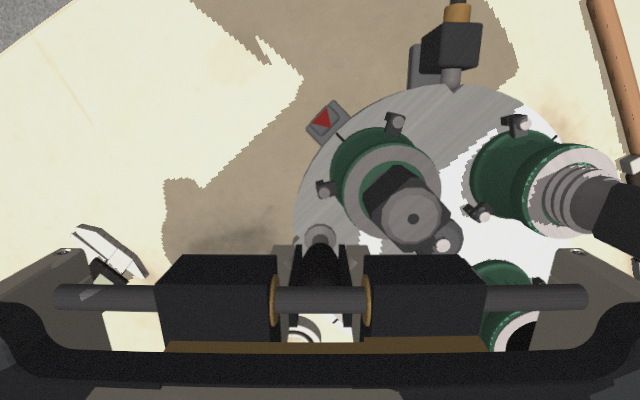

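Request:
step_arm --commands "-7.84 0.385 0 0 0 -0.0982; -7.84 0.385 0 0 0 -0.0982; -7.84 0.385 0 0 0 -0.0982; -7.84 0.385 0 0 0 -0.0982; -7.84 0.385 0 0 0 -0.0982; -7.84 0.385 0 0 0 -0.0982; -7.84 0.385 0 0 0 -0.0982; -7.84 0.385 0 0 0 -0.0982"

```text
t: 7.28
eef_pos: [0.575, -0.0619, 0.1055]
ee_rot: [-3.14, -0.002, -2.81]
force: [-2.5, -12.0, 5.3]
width: 0.0206
```

```bash
python3 - <<'E'
from h import *
s=get_state();print(s["eef_pos"],s["ee_rot"],s["force"],s["moment"],s["width"],s["q"].round(2))
d=s["eef_pos"][:2]-np.array([.55,.0145]);print(np.hypot(*d),np.arctan2(d[1],d[0]))
p=grab_frame("scene");a=p["frame"][170:290,240:400,::-1];cv2.imwrite('pics/s2.png',cv2.resize(a,None,fx=5,fy=5,interpolation=cv2.INTER_CUBIC))
E
```

```text
[ 0.57496039 -0.06189806  0.10547362] [-3.13974069e+00 -2.04043713e-03 -2.81022149e+00] [ -2.46390515 -11.95290361   5.25060874] [-3.81584129  0.47723669 -0.03361824] 0.02064641408914728 [ 0.23  0.34 -0.39  0.   -0.85 -1.47]
0.08037216467661427 -1.2550140574150253
```

View pics/s2.png

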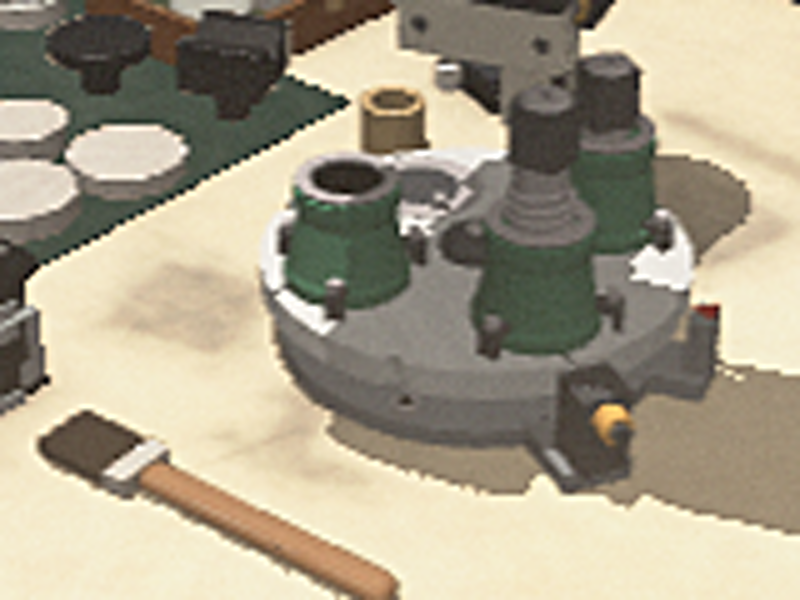

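Request:
step_arm --commands "-7.84 -0.6 0 0 0 -0.0982; -7.84 0.385 0 0 0 -0.0982; -7.84 0.385 0 0 0 -0.0982; -7.84 0.385 0 0 0 -0.0982; -7.84 0.385 0 0 0 -0.0982; -7.84 0.385 0 0 0 -0.0982; -7.84 0.385 0 0 0 -0.0982; -7.84 0.385 0 0 0 -0.0982"

```text
t: 8.32
eef_pos: [0.6223, -0.0216, 0.1055]
ee_rot: [-3.14, -0.001, -2.024]
force: [0.7, -14.6, 4.6]
width: 0.0204
```

Request:
step_arm --commands "0 0 0 0 0 0; 0 0 0 0 0 0"

```text
t: 8.57
eef_pos: [0.6224, -0.0215, 0.1056]
ee_rot: [-3.14, -0.001, -2.027]
force: [0.4, -7.5, 0.9]
width: 0.0204
```

```bash
python3 - <<'E'
from h import *
s=get_state();print(s["eef_pos"],s["ee_rot"],s["force"],s["moment"],s["width"],s["q"].round(2))
d=s["eef_pos"][:2]-np.array([.55,.0145]);print(np.hypot(*d),np.arctan2(d[1],d[0])+2.039, R.from_euler('xyz',s["ee_rot"]).inv().apply(s["force"]))
E
```

```text
[ 0.62236475 -0.02151082  0.10555799] [-3.13992776e+00 -8.09485063e-04 -2.02687546e+00] [ 0.35124703 -7.47258458  0.87165044] [-2.68168763 -0.74158589  0.24847347] 0.020350359760235054 [ 0.28  0.4  -0.29  0.   -0.88 -0.74]
0.08082967408487907 1.577250721723113 [ 6.55478703 -3.60794303 -0.86033908]
```

Request:
step_arm --commands "0 0 0 0 0 0; 0 0 0 0 0 0; 0 0 0 0 0 0; 0 0 -20 0 0 0; 0 0 -20 0 0 0; 0 0 -30 0 0 0; 0 0 -40 0 0 0; 0 0 -20 0 0 0" --jaw 46

```text
t: 9.57
eef_pos: [0.6224, -0.0201, 0.2374]
ee_rot: [-3.139, 0.002, -2.027]
force: [0.4, 0.3, -0.0]
width: 0.0463
```

```bash
python3 - <<'E'
from h import *
s=get_state();print(s["eef_pos"],s["ee_rot"],s["force"],s["q"].round(2))
# over front station, view, yaw aligned -1.24 
plan([.4886,-.007,.28],-2.0,6)
E
```

```text
[ 0.6223581  -0.02012804  0.23744735] [-3.13922217e+00  1.74985139e-03 -2.02713209e+00] [ 0.44562377  0.30322254 -0.04553671] [ 0.28  0.28 -0.13  0.   -1.15 -0.74]
7.8 21 -7.2 -0.002 0.002 -0.005; 7.8 21 -7.1 -0 -0 -0.004; 7.7 21 -7.1 -0 -0 -0.005; 7.5 21.1 -7 -0 -0 -0.004; 7.5 21.1 -7.1 -0 -0 -0.005; 7.4 21.2 -7.1 -0 -0 -0.004
```

Request:
step_arm --commands "7.8 21 -7 0 0 -0.005; 7.8 21 -7 0 0 -0.005; 7.7 21 -7 0 0 -0.005; 7.5 21 -7 0 0 -0.005; 7.5 21 -7 0 0 -0.005; 7.4 21 -7 0 0 -0.005; 0 0 0 0 0 0"

```text
t: 10.45
eef_pos: [0.4874, -0.0073, 0.278]
ee_rot: [-3.14, 0.002, -1.997]
force: [0.9, -0.4, -0.2]
width: 0.0462
```

```bash
python3 - <<'E'
from h import *
s=get_state();p=grab_frame("wrist");save(p,'w4');c=cam(p,s)
print(s["t"],s["eef_pos"],s["ee_rot"],s["q"].round(2))
C=np.array([.5496,.0126]);yb=.325
u=np.array([np.cos(yb),np.sin(yb)]);v=np.array([-u[1],u[0]])
f=C-.064*u
P=[[*f,.157],[*(C-.064*v),.132],[*(C+.08*(u-v)/2**.5),.113],[*f,.098]]
print(proj(c,P))
a=p["frame"][:,:,::-1].copy()
cv2.imwrite('pics/w4z.png',cv2.resize(a[60:280,220:500],None,fx=2.7,fy=2.7,interpolation=cv2.INTER_CUBIC))
for n,(x,y) in (("scene",(240,170)),("side",(240,165))):
    p=grab_frame(n);a=p["frame"][y:y+120,x:x+160,::-1];cv2.imwrite('pics/%s4z.png'%n,cv2.resize(a,None,fx=5,fy=5,interpolation=cv2.INTER_CUBIC))
E
```

```text
10.45 [ 0.48740249 -0.00727267  0.27801289] [-3.14029302e+00  1.70570062e-03 -1.99675133e+00] [ 0.39  0.03 -0.35 -0.   -1.2  -0.82]
[[318.44192655 209.00126103]
 [223.92243921 197.68167801]
 [199.49887097 232.58154004]
 [318.80177262 191.59685129]]
```

View pics/w4z.png

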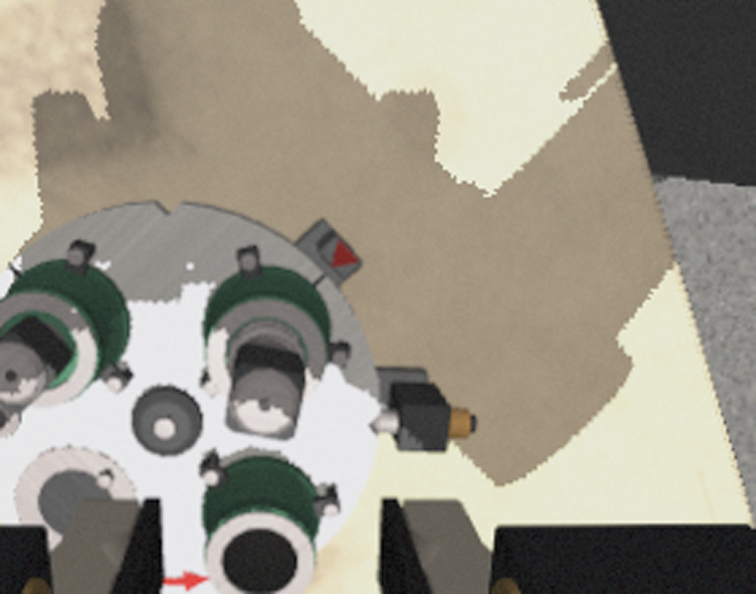

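View pics/scene4z.png

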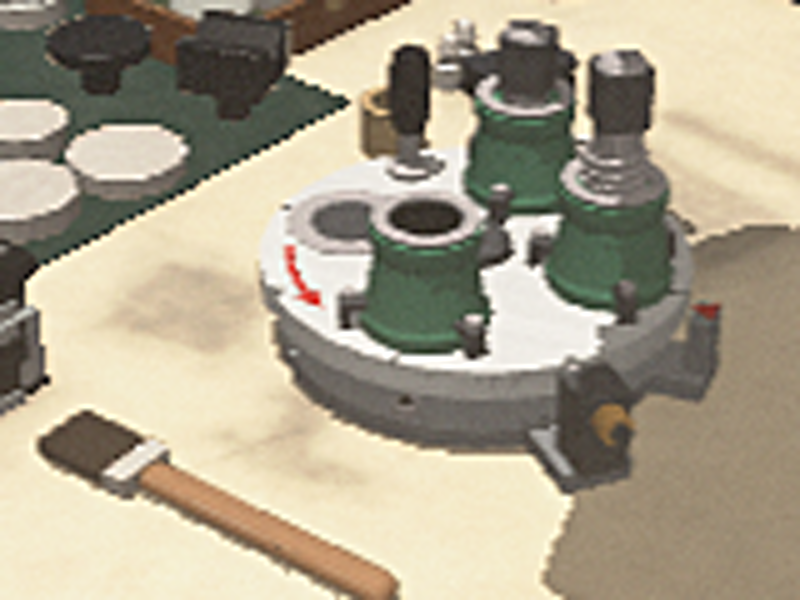

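View pics/side4z.png

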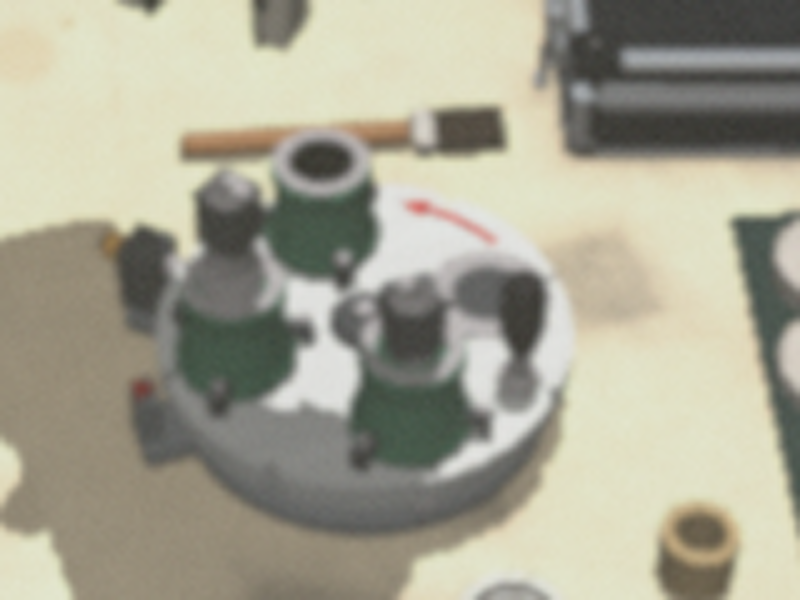

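```bash
python3 - <<'E'
import cv2
a=cv2.imread('pics/w4.png')[170:235,285:350]
cv2.imwrite('pics/w4h.png',cv2.resize(a,None,fx=9,fy=9,interpolation=cv2.INTER_CUBIC))
E
```

```text
(no output)
```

View pics/w4h.png

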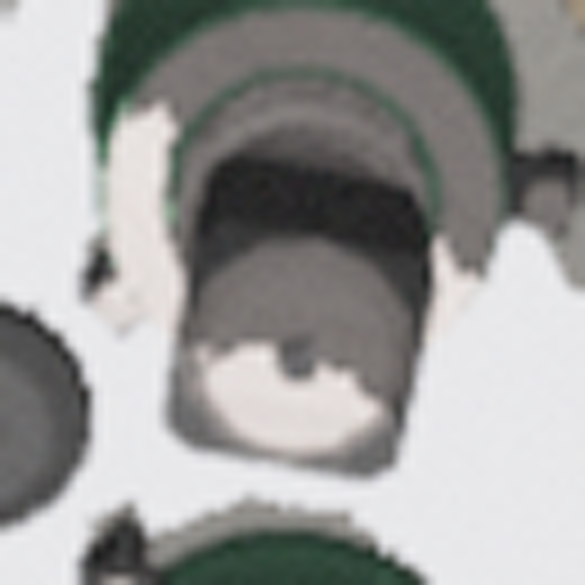

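```bash
python3 - <<'E'
from h import *
s=get_state();p=grab_frame("wrist");c=cam(p,s)
z=lambda x,y:((x+.5)/9-.5+285,(y+.5)/9-.5+170)
L=lambda a,b,h:(lambda d:(np.arctan2(d[1],d[0]),np.hypot(d[0],d[1])))(onz(c,z(*b),h)-onz(c,z(*a),h))
print("bottom",L((190,445),(365,474),.155)); print("left",L((172,415),(192,290),.155)); print("right",L((398,460),(428,310),.155))
print("hole",onz(c,z(299,358),.157))
E
```

```text
bottom (np.float64(2.540143216207438), np.float64(0.017546250121456795))
left (np.float64(-2.163337163140567), np.float64(0.013011813249542026))
right (np.float64(-2.174728877843679), np.float64(0.015762677714622347))
hole [ 0.49038201 -0.00829717  0.157     ]
```

```bash
python3 - <<'E'
from h import *
plan([.490,-.008,.150],-2.173,7)
E
```

```text
-0 -0.2 18.1 0 -0 0.025; -0 -0.2 18.1 0 -0 0.025; -0.1 -0.3 18.1 0 -0 0.025; 0 -0.2 18.1 0 -0 0.025; -0 -0.2 18.1 0 -0 0.025; -0.1 -0.2 18.1 0 -0 0.025; -0 -0.3 18.1 0 -0 0.025
```

Request:
step_arm --commands "0 -0.2 18 0 0 0.025; 0 -0.2 18 0 0 0.025; 0 -0.2 18 0 0 0.025; 0 -0.2 18 0 0 0.025; 0 -0.2 18 0 0 0.025; 0 -0.2 18 0 0 0.025; 0 -0.2 18 0 0 0.025; 0 0 0 0 0 0"

```text
t: 11.65
eef_pos: [0.4888, -0.0086, 0.1493]
ee_rot: [3.139, -0.003, -2.173]
force: [-0.1, 0.0, 0.9]
width: 0.046
```

```bash
python3 - <<'E'
from h import *
s=get_state();p=grab_frame("wrist");save(p,'w5');print(s["eef_pos"],s["ee_rot"],s["force"],s["moment"],s["width"])
E
```

```text
[ 0.48884402 -0.00857593  0.14934952] [ 3.13935172e+00 -3.06975964e-03 -2.17286345e+00] [-0.14517464  0.01061658  0.86872697] [0.04093144 0.07172713 0.03566635] 0.045964879047261965
```

View pics/w5.png

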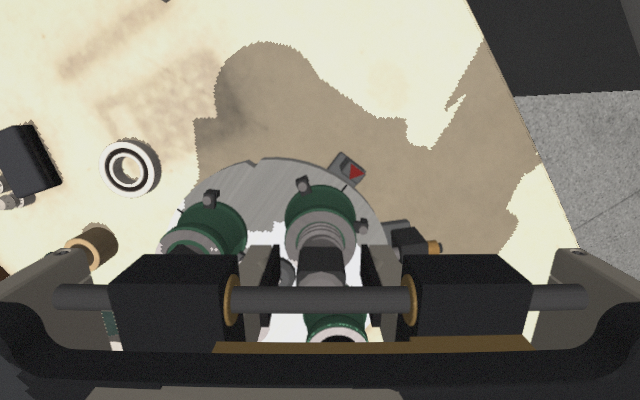

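Request:
step_arm --commands "0 0 0 0 0 0; 0 0 0 0 0 0; 0 0 0 0 0 0; 0 0 0 0 0 0" --jaw 15 --grip_force 25

```text
t: 12.2
eef_pos: [0.4894, -0.0081, 0.1514]
ee_rot: [-3.141, 0.001, -2.173]
force: [-3.2, 1.7, 3.2]
width: 0.0241
```

```bash
python3 - <<'E'
from h import *
s=get_state();M=R.from_euler('xyz',s["ee_rot"]);print(s["eef_pos"],s["ee_rot"],s["force"],M.inv().apply(s["force"]),s["moment"],s["width"])
E
```

```text
[ 0.4894417  -0.00805842  0.15136677] [-3.14146579e+00  5.41330502e-04 -2.17252176e+00] [-3.17732577  1.70218697  3.21849679] [ 0.3936177   3.58240198 -3.21916484] [ 0.71765732  0.88270937 -0.00656706] 0.02407569028795964
```

Request:
step_arm --commands "0 0 -0.13 0 0 -0.137; 0 0 -0.13 0 0 -0.137; 0 0 -0.13 0 0 -0.137; 0 0 -0.13 0 0 -0.137; 0 0 -0.13 0 0 -0.137; 0 0 -0.13 0 0 -0.137; 0 0 -0.13 0 0 -0.137; 0 0 -0.1 0 0 -0.137"

```text
t: 13.2
eef_pos: [0.4909, -0.0078, 0.1523]
ee_rot: [-3.139, -0.001, -1.072]
force: [4.7, 0.2, -4.6]
width: 0.0235
```

```bash
python3 - <<'E'
from h import *
s=get_state();M=R.from_euler('xyz',s["ee_rot"]);print(s["eef_pos"],s["ee_rot"],s["force"],M.inv().apply(s["force"]),s["moment"],s["width"])
p=grab_frame("side");a=p["frame"][165:285,240:400,::-1];cv2.imwrite('pics/side6z.png',cv2.resize(a,None,fx=5,fy=5,interpolation=cv2.INTER_CUBIC))
p=grab_frame("wrist");save(p,'w6')
E
```

```text
[ 0.49088008 -0.00783225  0.15228457] [-3.13870009e+00 -8.18813122e-04 -1.07174539e+00] [ 4.73492136  0.15412846 -4.57379599] [ 2.12702127 -4.21794895  4.58775903] [ 0.02705779 -1.69128169 -0.04488996] 0.023530628951843366
```

View pics/w6.png

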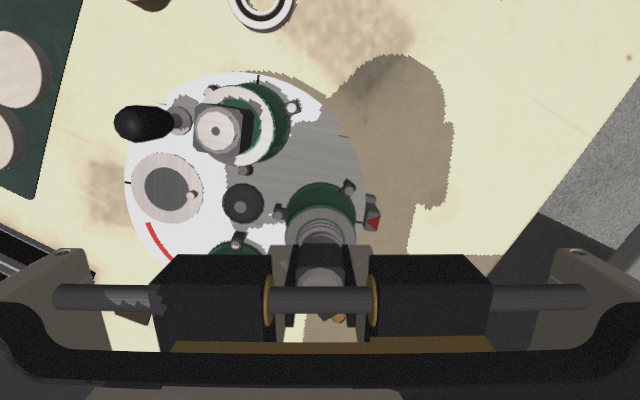

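Request:
step_arm --commands "0 0 0 0 0 0; 0 0 0 0 0 0; 0 0 0 0 0 0; 0 0 0 0 0 0" --jaw 40

```text
t: 13.8
eef_pos: [0.4893, -0.0083, 0.152]
ee_rot: [3.141, 0.0, -1.077]
force: [0.1, -0.0, -0.3]
width: 0.0398
```

```bash
python3 - <<'E'
from h import *
s=get_state();print(s["eef_pos"],s["ee_rot"],s["force"],s["width"])
p=grab_frame("side");a=p["frame"][165:285,240:400,::-1];b=cv2.resize(a,None,fx=5,fy=5,interpolation=cv2.INTER_CUBIC)
p=grab_frame("wrist");save(p,'w7')
cv2.imwrite('pics/c7.png',np.vstack([np.hstack([cv2.resize(cv2.imread('pics/w%d.png'%i)[150:350,220:420],None,fx=2,fy=2,interpolation=cv2.INTER_CUBIC) for i in(6,7)])]))
x=cv2.imread('pics/side6z.png')
cv2.imwrite('pics/d7.png',np.hstack([x[:,100:500],b[:,100:500]]))
E
```

```text
[ 0.48927912 -0.00825556  0.15195596] [ 3.14134682e+00  6.31893135e-05 -1.07706476e+00] [ 0.09653655 -0.02283697 -0.34905801] 0.03981795452374523
```

View pics/c7.png

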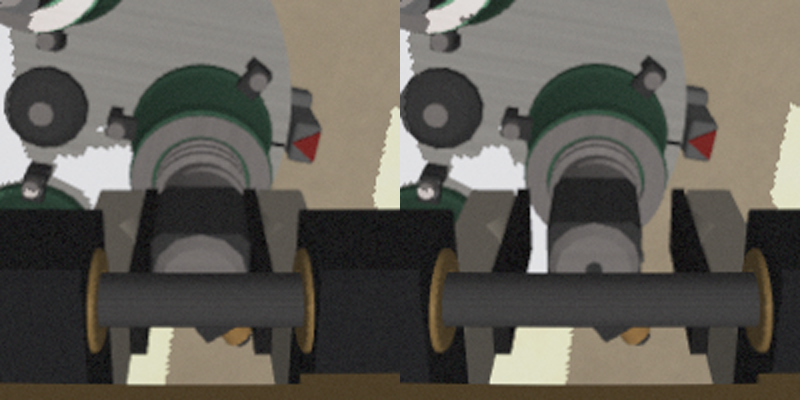

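View pics/d7.png

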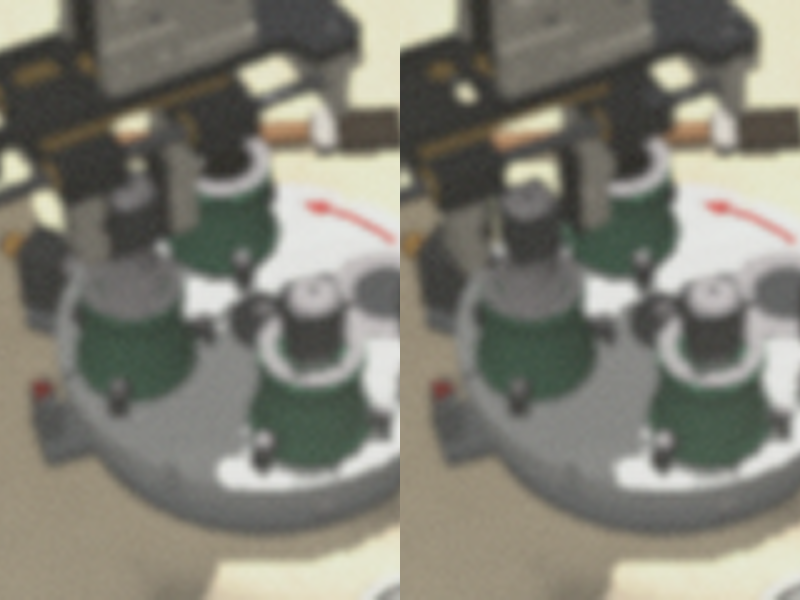

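```bash
python3 - <<'E'
from h import *
s=get_state();p=grab_frame("wrist");c=cam(p,s)
for px in ((317.3,283.7),):
  for z in (.145,.150,.152,.154,.157): print(z,onz(c,px,z))
print(proj(c,[[.4893,-.008,.152],[.4893,-.008,.157]]))
E
```

```text
0.145 [ 0.48821782 -0.00433947  0.145     ]
0.15 [ 0.48965278 -0.00710265  0.15      ]
0.152 [ 0.49022677 -0.00820792  0.152     ]
0.154 [ 0.49080075 -0.0093132   0.154     ]
0.157 [ 0.49166173 -0.01097111  0.157     ]
[[318.74435097 284.78761267]
 [318.71457173 290.43966806]]
```

Request:
step_arm --commands "0 0 0 0 0 -0.1745; 0 0 0 0 0 -0.1745; 0 0 0 0 0 -0.1745; 0 0 0 0 0 -0.1745; 0 0 0 0 0 -0.1745; 0 0 0 0 0 -0.1745; 0 0 0 0 0 -0.1745; 0 0 0 0 0 -0.1745" --jaw 54

```text
t: 14.95
eef_pos: [0.4894, -0.0082, 0.152]
ee_rot: [3.142, 0.0, 0.325]
force: [0.8, -0.7, -1.3]
width: 0.0542
```

Request:
step_arm --commands "0 0 2 0 0 -0.175; 0 0 4 0 0 0; 0 0 1.5 0 0 0; 0 0 0 0 0 0"

```text
t: 15.45
eef_pos: [0.4894, -0.0082, 0.1443]
ee_rot: [-3.142, 0.0, 0.492]
force: [0.1, -0.2, 0.5]
width: 0.0541
```

```bash
python3 - <<'E'
from h import *
s=get_state();print(s["eef_pos"],s["ee_rot"],s["force"],s["width"],s["q"].round(2))
p=grab_frame("wrist");save(p,'w8')
E
```

```text
[ 0.48936465 -0.00823215  0.14430296] [-3.14154615e+00  3.80232685e-04  4.92205516e-01] [ 0.10507377 -0.21425159  0.54145348] 0.05409215886531126 [ 0.39  0.16 -0.54 -0.   -0.88  1.68]
```

View pics/w8.png

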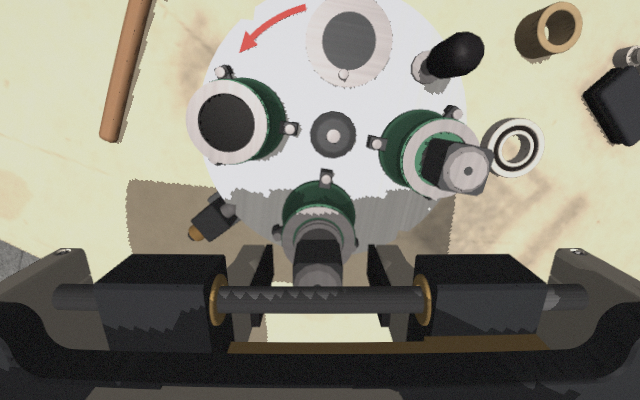

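Request:
step_arm --commands "0 0 0 0 0 0; 0 0 0 0 0 0; 0 0 0 0 0 0; 0 0 0 0 0 0; 0 0 0 0 0 0" --jaw 15

```text
t: 16.12
eef_pos: [0.4892, -0.0078, 0.1444]
ee_rot: [-3.141, 0.0, 0.494]
force: [-2.8, 4.8, 2.8]
width: 0.0239
```

Request:
step_arm --commands "0 0 0.16 0 0 0.17; 0 0 0.16 0 0 0.17; 0 0 0.16 0 0 0.17; 0 0 0.16 0 0 0.17; 0 0 0.16 0 0 0.17; 0 0 0.16 0 0 0.17; 0 0 0.16 0 0 0.17; 0 0 0.16 0 0 0.17"

```text
t: 17.12
eef_pos: [0.4895, -0.0064, 0.1431]
ee_rot: [-3.139, 0.002, -0.871]
force: [-3.9, 12.5, 2.2]
width: 0.0237
```

```bash
python3 - <<'E'
from h import *
s=get_state();print(s["eef_pos"],s["ee_rot"],s["force"],s["moment"],s["width"],s["q"].round(2))
p=grab_frame("wrist");save(p,'w9')
E
```

```text
[ 0.48953358 -0.00640436  0.14314925] [-3.13920131e+00  1.68638128e-03 -8.71257341e-01] [-3.92064939 12.49950891  2.18037169] [4.82991936 1.67909696 0.1092688 ] 0.023726964897154194 [ 0.39  0.16 -0.54 -0.   -0.88  0.31]
```

View pics/w9.png

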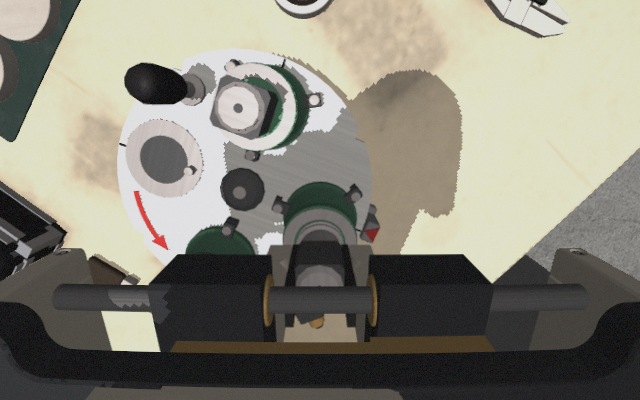

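Request:
step_arm --commands "0 0 0 0 0 0; 0 0 0 0 0 0; 0 0 0 0 0 0; 0 0 0 0 0 0" --jaw 50

```text
t: 17.68
eef_pos: [0.4894, -0.0084, 0.1431]
ee_rot: [3.141, -0.0, -0.866]
force: [0.3, -0.1, -1.0]
width: 0.0493
```

```bash
python3 - <<'E'
from h import *
s=get_state();print(s["eef_pos"],s["ee_rot"],s["force"],s["moment"],s["width"])
p=grab_frame("wrist");save(p,'w10');c=cam(p,s)
print(proj(c,[[.4893,-.008,.151],[.4893,-.008,.149]]))
a=cv2.imread('pics/w9.png')[150:350,220:420];b=cv2.imread('pics/w10.png')[150:350,220:420]
cv2.imwrite('pics/c10.png',cv2.resize(np.hstack([a,b]),None,fx=2,fy=2,interpolation=cv2.INTER_CUBIC))
E
```

```text
[ 0.48939962 -0.00844702  0.14314804] [ 3.14135144e+00 -7.18811880e-05 -8.65673902e-01] [ 0.28919116 -0.06833345 -0.98693307] [-0.00946603  0.1572855  -0.00889491] 0.049334875767368634
[[318.1996588  293.84419015]
 [318.21738782 291.45586398]]
```

View pics/c10.png

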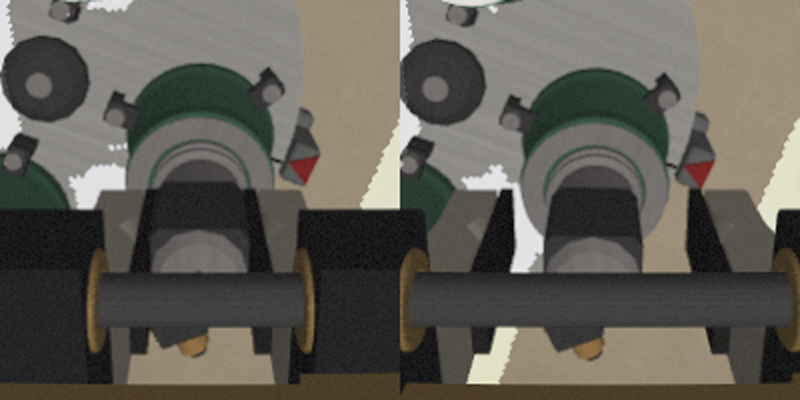

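Request:
step_arm --commands "0 -0.8 0 0 0 0; 0 -0.8 0 0 0 0; 0 0 0 0 0 0"

```text
t: 18.1
eef_pos: [0.4908, -0.0071, 0.1432]
ee_rot: [-3.142, -0.0, -0.866]
force: [0.5, 0.8, 0.2]
width: 0.0501
```

Request:
step_arm --commands "0 0 0 0 0 0; 0 0 0 0 0 0; 0 0 0 0 0 0; 0 0 0 0 0 0; 0 0 0 0 0 0" --jaw 15

```text
t: 18.73
eef_pos: [0.4907, -0.0071, 0.1432]
ee_rot: [-3.141, -0.0, -0.866]
force: [0.6, 0.4, 0.4]
width: 0.0238
```

Request:
step_arm --commands "0 0 0.16 0 0 0.166; 0 0 0.16 0 0 0.166; 0 0 0.16 0 0 0.166; 0 0 0.16 0 0 0.166; 0 0 0.16 0 0 0.166; 0 0 0.16 0 0 0.166; 0 0 0.16 0 0 0.166; 0 0 0.16 0 0 0.166"

```text
t: 19.73
eef_pos: [0.4899, -0.0071, 0.1418]
ee_rot: [3.14, -0.001, -2.199]
force: [-3.7, 2.6, 3.7]
width: 0.0241
```

```bash
python3 - <<'E'
from h import *
s=get_state();print(s["eef_pos"],s["ee_rot"],s["force"],s["moment"],s["width"],s["q"].round(2))
E
```

```text
[ 0.48992004 -0.00706171  0.14179739] [ 3.14041247e+00 -6.30858853e-04 -2.19915448e+00] [-3.73052189  2.63564464  3.66794085] [1.11921667 1.51013142 0.07802538] 0.024080620136397224 [ 0.39  0.16 -0.54 -0.   -0.87 -1.02]
```

Forces are small now. Continue this stroke.

Request:
step_arm --commands "0 0 0.16 0 0 0.166; 0 0 0.16 0 0 0.166; 0 0 0.16 0 0 0.166; 0 0 0.16 0 0 0.166; 0 0 0.16 0 0 0.166; 0 0 0.16 0 0 0.166; 0 0 0.16 0 0 0.166; 0 0 0.16 0 0 0.166"

```text
t: 20.72
eef_pos: [0.4899, -0.0064, 0.1405]
ee_rot: [3.141, -0.001, 2.756]
force: [-4.8, 5.9, 1.5]
width: 0.0239
```

Request:
step_arm --commands "0 0 0 0 0 0; 0 0 0 0 0 0; 0 0 0 0 0 0; 0 0 0 0 0 0" --jaw 54

```text
t: 21.22
eef_pos: [0.4907, -0.0073, 0.1406]
ee_rot: [-3.142, -0.0, 2.762]
force: [0.2, -0.6, 0.1]
width: 0.0529
```

```bash
python3 - <<'E'
from h import *
s=get_state();print(s["eef_pos"],s["ee_rot"],s["force"],s["moment"],s["width"],s["q"].round(2))
p=grab_frame("wrist");save(p,'w11')
E
```

```text
[ 0.49067724 -0.00727315  0.14061133] [-3.14152862e+00 -2.53186856e-05  2.76217915e+00] [ 0.1886063  -0.62640964  0.11811061] [-0.07041593  0.00646293  0.04325831] 0.052889482022198515 [ 0.39  0.16 -0.54  0.   -0.87 -2.34]
```

View pics/w11.png

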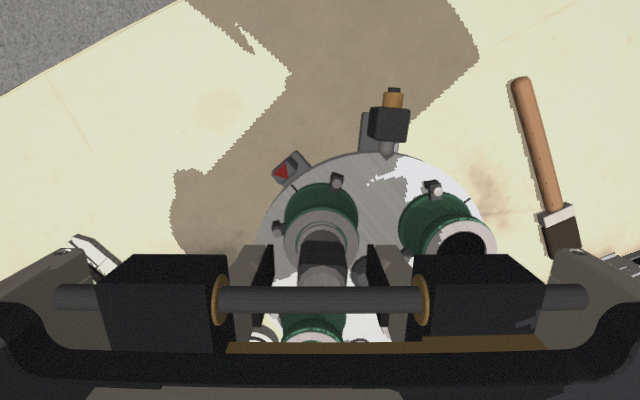

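Request:
step_arm --commands "0 0 0 0 0 -0.1745; 0 0 0 0 0 -0.1745; 0 0 0 0 0 -0.1745; 0 0 0 0 0 -0.1745; 0 0 0 0 0 -0.1745; 0 0 0 0 0 -0.1745; 0 0 0 0 0 -0.1745; 0 0 0 0 0 -0.1745"

```text
t: 22.28
eef_pos: [0.4907, -0.0072, 0.1406]
ee_rot: [-3.142, -0.0, -2.12]
force: [-0.9, 0.2, 0.5]
width: 0.0542
```

Request:
step_arm --commands "0 0 0 0 0 -0.1745; 0 0 0 0 0 -0.1745; 0 0 0 0 0 -0.1745; 0 0 0 0 0 -0.1745; 0 0 0 0 0 -0.1745; 0 0 0 0 0 -0.1745; 0 0 0 0 0 -0.1745; 0 0 0 0 0 -0.1745"

```text
t: 23.28
eef_pos: [0.4907, -0.0072, 0.1406]
ee_rot: [3.142, -0.0, -0.723]
force: [0.1, 0.3, -1.4]
width: 0.0536
```

Request:
step_arm --commands "0 0 0 0 0 -0.1745; 0 0 0 0 0 -0.1745; 0 0 1 0 0 0; 0 0 0 0 0 0"

```text
t: 23.78
eef_pos: [0.4906, -0.0072, 0.1395]
ee_rot: [3.141, 0.0, -0.384]
force: [-1.0, 0.0, -0.1]
width: 0.0538
```

```bash
python3 - <<'E'
from h import *
s=get_state();print(s["eef_pos"],s["ee_rot"],s["force"],s["width"],s["q"].round(2))
p=grab_frame("wrist");save(p,'w12')
E
```

```text
[ 0.49062826 -0.00720034  0.13951904] [ 3.14146288e+00  1.48741984e-04 -3.84339353e-01] [-1.04705288  0.01077827 -0.09087878] 0.05383598703555223 [ 0.39  0.16 -0.54 -0.   -0.87  0.8 ]
```

View pics/w12.png

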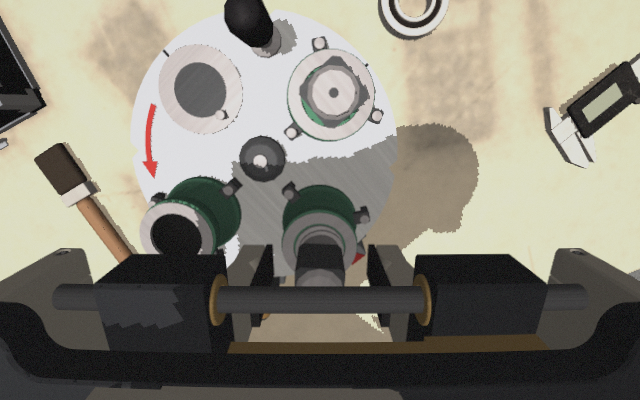

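Head aligned with the jaws, seated lower. Grip and do the last stroke.

Request:
step_arm --commands "0 0 0 0 0 0; 0 0 0 0 0 0; 0 0 0 0 0 0; 0 0 0 0 0 0; 0 0 0 0 0 0" --jaw 15

```text
t: 24.45
eef_pos: [0.4909, -0.0069, 0.1397]
ee_rot: [-3.141, -0.0, -0.381]
force: [0.4, 2.7, 0.7]
width: 0.0243
```

Request:
step_arm --commands "0 0 0.16 0 0 0.172; 0 0 0.16 0 0 0.172; 0 0 0.16 0 0 0.172; 0 0 0.16 0 0 0.172; 0 0 0.16 0 0 0.172; 0 0 0.16 0 0 0.172; 0 0 0.16 0 0 0.172"

```text
t: 25.32
eef_pos: [0.4904, -0.0072, 0.1385]
ee_rot: [3.141, -0.0, -1.59]
force: [-0.2, 1.6, 0.4]
width: 0.0243
```

Request:
step_arm --commands "0 0 0.16 0 0 0.172; 0 0 0.16 0 0 0.172; 0 0 0.16 0 0 0.172; 0 0 0.16 0 0 0.172; 0 0 0.16 0 0 0.172; 0 0 0.16 0 0 0.172; 0 0 0.16 0 0 0.172; 0 0 0 0 0 0"

```text
t: 26.32
eef_pos: [0.4898, -0.007, 0.1372]
ee_rot: [3.141, -0.001, -2.791]
force: [-4.5, 3.1, 2.5]
width: 0.024
```

```bash
python3 - <<'E'
from h import *
s=get_state();M=R.from_euler('xyz',s["ee_rot"]);print(s["t"],s["eef_pos"],s["ee_rot"],s["force"],M.inv().apply(s["force"]),s["moment"],s["width"],s["q"].round(2))
p=grab_frame("wrist");save(p,'w13')
for n,(x,y) in (("scene",(240,170)),("side",(240,165))):
    p=grab_frame(n);a=p["frame"][y:y+120,x:x+160,::-1];cv2.imwrite('pics/%s13z.png'%n,cv2.resize(a,None,fx=5,fy=5,interpolation=cv2.INTER_CUBIC))
E
```

```text
26.325 [ 0.48982873 -0.00701217  0.1372255 ] [ 3.14085824e+00 -1.32001451e-03 -2.79129464e+00] [-4.51252325  3.12817029  2.45853695] [ 3.16820404  4.48859682 -2.45106121] [ 1.50196663  1.46733019 -0.079213  ] 0.02402914469096843 [ 0.39  0.17 -0.54 -0.   -0.86 -1.61]
```

View pics/w13.png

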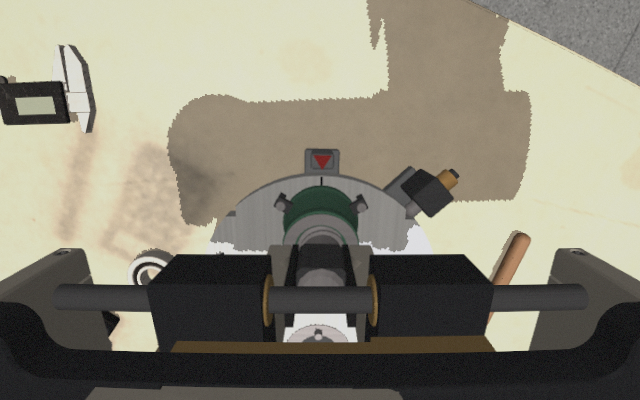

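View pics/side13z.png

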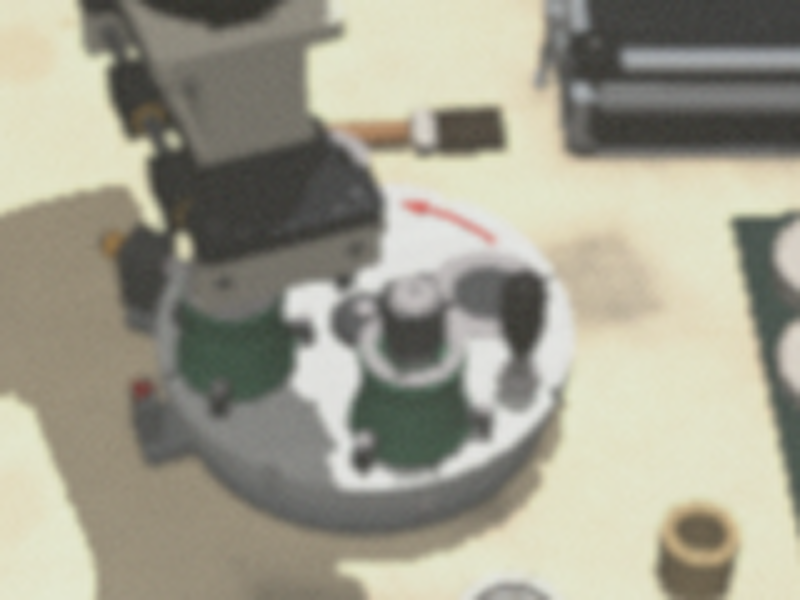

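View pics/scene13z.png

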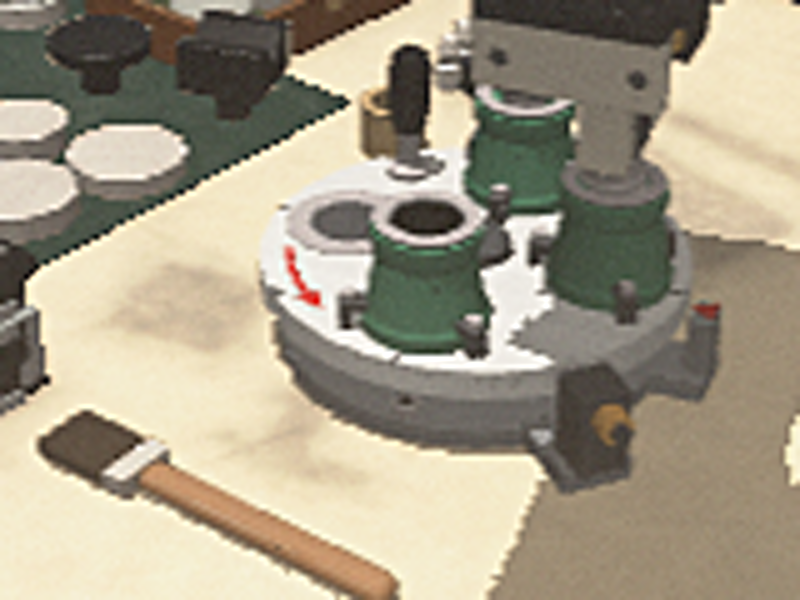

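```bash
python3 - <<'E'
from h import *
s=get_state();p=grab_frame("wrist");c=cam(p,s);print(s["force"],s["ee_rot"][2])
tx=R.from_euler('xyz',s["ee_rot"]).apply([1,0,0]);A=np.array(s["eef_pos"])+0*tx
for top in (.140,.143,.146,.149,.152):
    q=A+.012*tx
    print(top,proj(c,[[q[0],q[1],top],[q[0],q[1],top-.03]]).round(1).tolist())
a=np.hstack([cv2.imread('pics/%s.png'%n)[215:295,280:360] for n in('w8','w13')])
cv2.imwrite('pics/c13.png',cv2.resize(a,None,fx=5,fy=5,interpolation=cv2.INTER_CUBIC))
E
```

```text
[-3.16904287  4.04731311  2.68525713] -2.7883650653712584
0.14 [[321.2, 265.4], [321.0, 239.8]]
0.143 [[321.3, 268.5], [321.1, 242.0]]
0.146 [[321.3, 271.7], [321.1, 244.2]]
0.149 [[321.3, 275.1], [321.1, 246.5]]
0.152 [[321.3, 278.6], [321.1, 248.9]]
```

View pics/c13.png

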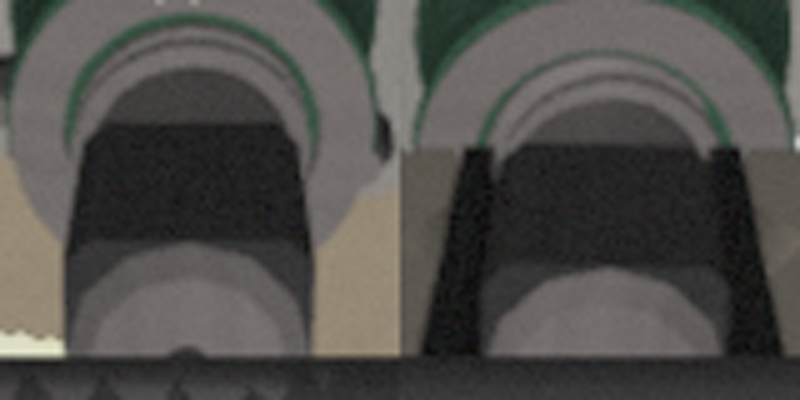

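```bash
python3 -c "
from station import *
print(job_done()); print(get_state()['t'])"
```

```text
the job is handed in; nothing more can be done
None
the job is handed in; nothing more can be done
```

I turned the dial one click, started the loose screw and finished one full turn forward of the drop. The job is handed in, with no verdict reported. It took about 26 s, and the gripper still holds the head.

- **Dial:** I gripped the black handle and carried it 1.57 rad anticlockwise. In the last pictures the dial's mark lines up with the red pointer, and the jacks stand exactly where their predecessors stood.
- **Backing off:** I turned the screw backward about 1.1 rad, to roughly 0.17 past the thread start, and let go. The head's centre fell to about 137 mm, as expected.
- **Starting the thread:** I turned it forward about 6.4 rad in three grips, ending near -6.25 rad by my count. The head's flats are within about 0.03 rad of the aligned position, and its centre is at about 131 mm.
- **Final state:** Jaw opening is 24.0 mm on the flats, with about 6 N left on the wrist.
- **What went wrong:** During the first forward grip the jaws were about 1.6 mm off the screw's axis, giving a 12.5 N side push. I let go, recentred and gripped again. After that the force stayed under about 8 N.
- **Brush, bearing and bushing:** I did not touch them, and they show no change in the last pictures. The recognition network was unreliable on the handle and other small parts, so I located those in the pictures myself.

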